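# Mount the tube carousel on the inclined rotator drive

### The job

Pick up the tube carousel by its blue handle and push it onto the leaning splined shaft of the white rotator drive, rocking it round until the teeth mesh and it sits fully home on the shaft's flange. Let go of it, and only then push the red drive lever all the way over to the back. Leave the bottle, slide box and beaker where they stand.

Things in the scene. Friction and masses are not known exactly. Their poses are not given: they have to be found in the camera images.
- carousel: loose tube carousel, 0.32 to 0.52 kg, standing upright on its hub on the bench: a white disc 160 mm across and 8 mm thick with six capped tubes round it at 62 mm radius, on a 12-sided grey hub 60 mm across, with a blue bar handle on top. Origin: centre of the hub's underside, which is the mouth of the bore; z up through the handle.
- handle (a point): centre of the carousel's blue bar handle, 64 mm above the bore's mouth on the same axis. The bar is 56 mm long (along x), 24 mm thick (along y: grip across this) and 42 mm high; the disc's top is 22 mm below this point, and the tubes' caps end level with it. z points up out of the handle, along the bore's axis.
- bore (a point): centre of the bore's mouth in the hub's underside; axes as the handle's. The bore is 40 mm across, 34 mm deep and closed at the top, with six straight inward teeth 60 degrees apart (one along x), each 5.5 mm wide and reaching 24 mm in from the mouth, leaving 27 mm free between opposite tooth tips.
- head: grey round head, 88 mm across, fixed on the white rotator drive and leaning 29 degrees from vertical towards the drive's front (robot side). Origin: centre of the flange face on which the hub must land. z: the shaft's axis, up out of the head; x: to the back and upward; y: level. Fully home means the bore's mouth on this face.
- shaft_end (a point): free end of the steel splined shaft, 32 mm from the flange on its axis; axes as the head's. Core 24 mm across with six outward teeth 60 degrees apart (36 mm across, 6 mm wide) from the flange up to 18 mm; above them a plain nose, 24 mm across, tapering to 16 mm over the last 6 mm. It is braked (turns only above 0.5 Nm) at an angle that differs each time and that this frame does not show.
- shaft_teeth (a point): point on the shaft's axis at the upper end of its teeth, 18 mm from the flange. Once over the nose, the bore's mouth stops here, tooth on tooth, unless the teeth happen to match. Pushed lightly and turned up to 30 degrees either way, the teeth mesh (about 6 degrees of play either way) and the carousel slides down to the flange.
- lever (a joint): angle of the red-knobbed drive lever, in rad: 0 to 0.2 at the start (leaning to the front), 1.0 fully over to the back. It stays where it is left and moves easily (about 1 N at the knob).
- lever_tip (a point): centre of the lever's red ball knob, 26 mm across, about 104 mm above the bench, beside the head on its -y side (125 mm). The lever turns about a level axis along the head's y, with its pivot 34 mm above the bench and 80 mm from this point, from 0.5 rad in front of upright to 0.5 rad behind. To throw it, push the knob back, along the head's x taken level, by up to 77 mm.
- bottle: amber bottle, 64 mm across, 130 mm high, a bystander; origin at the centre of its underside.
- slide_box: green slide box with a white band, 70 by 100 by 34 mm high, a bystander; origin at the centre of its underside.
- beaker: clear glass beaker, 70 mm across, 90 mm high, a bystander; origin at the centre of its underside.
There are look-alikes about, which are no part of the job. Leave any turquoise look-alike of the carousel alone.

How it is judged:
By the outcome, as a careful person would: the job done as asked, in the order asked, and still so for the second after the job is handed in, with the robot touching nothing.
It also fails if it takes over 64 s, if anything falls off the work surface, if the arm or the gripper's body presses on something with over 40 N, if the wrist force passes 120 N, or if a joint passes its speed limit or range.

### The arm

A 7-joint arm with a two-finger parallel gripper is mounted at the origin on the work surface. World frame = base frame: x ahead of the robot, y to its left, z up, the work surface at z = 0. Lengths are in m, angles in rad, forces in N, time in s.
With the tool pointing down it reaches from about 0.425 to 0.95 m from the base axis. Payload 4.7 kg.
Tool frame: the origin (TCP) lies at the very end of the fingers, on their centre line; the grasp point (between the pads) lies 19 mm behind it; y points along the fingers, z is the direction in which the jaws open and shut, and the axes are right-handed (so a half turn about y gives the same grasp; the last joint's range is limited). The gripper opens to 87 mm and grips with 3 to 60 N. Pads are 19 mm wide; open, the fingers measure 117 mm over their backs; the gripper's body (75 mm by 190 mm) begins 51 mm behind the grasp point.
Start: joints at [1.144, 0.469, -0.049, 1.532, 0.024, 1.141, -0.082], TCP at [0.262, -0.622, 0.223] pointing down, gripper open.
Joint ranges: [-2.59, 2.59], [-0.33, 1.99], [-1.39, 1.29], [0.1, 2.45], [-1.04, 4.18], [0.21, 1.99], [-2.66, 2.66]. Speed limits (rad/s): [2.57, 2.57, 3.14, 3.14, 3.14, 3.14, 3.14].

### API

Orientations are given as a unit quaternion [w, x, y, z].
In Python, from plant import monitor, eyes, ctrl gives the robot as it stands. The module is installed in compiled form; this text tells all that it offers.
- The arm moves only by the tool play_rows, never from a script. Its argument "plan" is a list that holds one entry, the list of rows, each a list of 7 numbers: the shift along the tool's x, y, z normalised to -1 to 1, where 1 is 40 mm, then the turn, a rotation vector about the tool's x, y, z normalised to -1 to 1, where 1 is 0.15 rad, then the opening, from 0 (shut) to 1 (fully open). In form: [[[tx, ty, tz, ax, ay, az, gripper], ...]]. A call has 1 to 12 rows; each row shifts and turns the pose as measured when the row begins, along the tool's axes as they then stand; what a row does not reach is not made up. A row lasts 1/8 s, in which the tool goes at most 62.5 mm and 10.7 degrees, less where a joint would pass 70% of its speed; a pose out of reach is approached as far as the arm can. A call with a number of a shift or a turn outside -1 to 1 is refused whole. A call with a gripper value outside its range is refused whole. The fingers move at their own pace and stop on an object; "newtons" is the grip in N (left out, the last holds). Time passes only in rows, so rows that do not move let the fingers close. It gives the time, the measured TCP pose, the force and the opening at its end, in the units of the state.
- monitor.read_state(): the state, without advancing time (a new reading comes with each control period).
- eyes.capture(name): name is "scene" or "side" or "wrist"; returns a dict with "pixels" (384x512x3 uint8, red, green, blue), "mtx" (3x3 intrinsics, pixels), "eye" and "orientation" of the camera in the world. Camera axes: x right, y up, looking along -z (the intrinsics and any distortion apply to the point x, -y, -z); pixel columns grow to the right and rows downward; lengths in m; the calibration is good to about 2 mm. A picture is of the moment at which its call begins. There is no depth.
- ctrl.hand_in(): hands the job in, once; it reports no verdict.
Trained networks look in a picture, given as the dict that the camera call returned (one of the last four; its "shot" number tells which), for a name from the list of things; names that differ only in an ending like _2 or _b are one class to them, and where a whole thing is asked for, a point or a joint stands for the part that bears it (a point fixed in the world has none). Each returns a list of dicts, best first, with "score" (0 to 1); they miss things now and then, are a little off and sometimes report something else, mostly with a low value. They report only what shows in the picture. A call takes as long as a camera call. They do not tell look-alikes from the thing itself.
- eyes.find_in(picture, label): "location" ([x, y, z] in m, in world coordinates, good to about 4 mm: the middle of the surface that is visible of it).
- eyes.place_of(picture, label): "location" ([x, y, z] in m, in world coordinates, good to about 4 mm: a listed point, or the origin of a listed thing).
The state is a dict: "clock": time; "joint_pos": joint angles; "dq": joint speeds; "effort": joint torques, N m; "tcp_pos": TCP position; "ee_rot": TCP orientation; "contact_force": force on the tool from outside, world axes, zero at the start; "moment": the same for the moment, N m; "width": finger opening in m.
Only numpy, scipy, OpenCV 4.12 (cv2) and the standard library are available. Lean on these libraries where they do the work, as an engineer would, in place of code of your own. Each camera call takes 0.05 s, during which the arm holds its last target. There are 200 camera calls.

## Working session

There is one attempt and no reset: what is moved stays moved. The work goes in short steps, Python scripts to look and compute and a tool call to move; the robot and the scene stay as the last step left them, time stands still between calls to the robot, and variables do not carry over. Pictures are saved under pics/ and viewed, about 8 in all and at most 12, crops included, and the job is handed in when it is done.

Besides the shell and the picture viewer there is one more tool, called after "Request:" as name([rows], argument=value, ...), one row to a line, values as JSON. play_rows: Moves the arm, as the interface text tells. Its arguments: {"type":"object","properties":{"plan":{"type":"array"},"newtons":{"type":"number"}},"required":["plan"]}

```bash
mkdir -p pics; cat > h.py <<'E'
import numpy as np, cv2
from plant import monitor, eyes, ctrl
from scipy.spatial.transform import Rotation as R
def q(o): return R.from_quat([o[1],o[2],o[3],o[0]])
def proj(p,X):
    c=q(p["orientation"]).inv().apply(np.atleast_2d(X)-np.array(p["eye"])); c=c*[1,-1,-1]
    u=(np.array(p["mtx"])@c.T).T; return u[:,:2]/u[:,2:]
def ray(p,uv):
    d=np.linalg.inv(np.array(p["mtx"]))@[uv[0],uv[1],1]; return q(p["orientation"]).apply(d*[1,-1,-1])
def onz(p,uv,z):
    d=ray(p,uv); e=np.array(p["eye"]); return e+d*(z-e[2])/d[2]
E
python3 - <<'E'
from h import *
np.set_printoptions(precision=4,suppress=True)
s=monitor.read_state(); print({k:np.round(v,3) for k,v in s.items()}); print(q(s["ee_rot"]).as_matrix())
ims=[]
for n in ["scene","side"]:
    p=eyes.capture(n); print(n,[k for k in p],p["eye"]); ims.append(p["pixels"])
    for l in ["carousel","handle","bore","head","shaft_end","shaft_teeth","lever_tip","bottle","slide_box","beaker"]:
        print(l,[(np.round(d["location"],3).tolist(),round(d["score"],2), proj(p,d["location"])[0].round().tolist()) for d in eyes.place_of(p,l)[:3]])
for n,i in zip("ab",ims): cv2.imwrite(f"pics/{n}.png",cv2.resize(i[:,:,::-1],(800,600)))
E
```

```text
{'clock': np.float64(0.0), 'joint_pos': array([ 1.144,  0.469, -0.049,  1.534,  0.024,  1.141, -0.082]), 'dq': array([-0.002, -0.   , -0.001, -0.   ,  0.001, -0.001,  0.   ]), 'effort': array([ -0.   , -50.798,  -0.081, -23.616,  -0.061,   0.038,   0.   ]), 'tcp_pos': array([ 0.261, -0.622,  0.221]), 'ee_rot': array([ 0.14 , -0.14 ,  0.694, -0.692]), 'contact_force': array([-0.507,  0.179,  0.593]), 'moment': array([0.035, 0.031, 0.015]), 'width': np.float64(0.087)}
[[-0.9219 -0.0008  0.3874]
 [-0.3874  0.0018 -0.9219]
 [ 0.0001 -1.     -0.0019]]
scene ['pixels', 'mtx', 'eye', 'orientation', 'shot'] [1.1306 0.157  0.7496]
carousel [([0.548, 0.212, 0.0], 0.85, [307.0, 222.0]), ([0.588, 0.441, -0.002], 0.79, [398.0, 246.0]), ([0.335, 0.222, -0.003], 0.62, [313.0, 168.0])]
handle [([0.328, 0.227, 0.062], 0.97, [318.0, 150.0]), ([0.545, 0.208, 0.061], 0.95, [309.0, 206.0]), ([0.59, 0.441, 0.065], 0.78, [407.0, 230.0])]
bore [([0.548, 0.211, 0.005], 0.94, [307.0, 221.0]), ([0.584, 0.44, -0.002], 0.77, [398.0, 244.0]), ([0.331, 0.224, 0.002], 0.59, [314.0, 166.0])]
head [([0.534, -0.148, 0
[... 831 characters left out ...]
[233.0, 237.0])]
bore [([0.59, 0.438, -0.002], 0.8, [175.0, 327.0]), ([0.332, 0.224, 0.0], 0.75, [315.0, 285.0]), ([0.736, 0.256, -0.0], 0.71, [159.0, 247.0])]
head [([0.535, -0.152, 0.107], 0.57, [284.0, 142.0]), ([0.734, -0.001, 0.001], 0.57, [204.0, 184.0]), ([0.53, -0.15, 0.124], 0.4, [286.0, 138.0])]
shaft_end [([0.522, -0.154, 0.14], 0.77, [289.0, 134.0])]
shaft_teeth [([0.53, -0.151, 0.125], 0.62, [286.0, 138.0]), ([0.55, 0.212, 0.066], 0.29, [232.0, 237.0])]
lever_tip [([0.488, -0.274, 0.108], 0.39, [310.0, 124.0])]
bottle [([0.735, 0.256, 0.003], 0.62, [159.0, 246.0])]
slide_box [([0.738, -0.004, 0.002], 0.71, [203.0, 183.0])]
beaker [([0.728, -0.263, -0.002], 0.57, [239.0, 138.0])]
```

View pics/a.png

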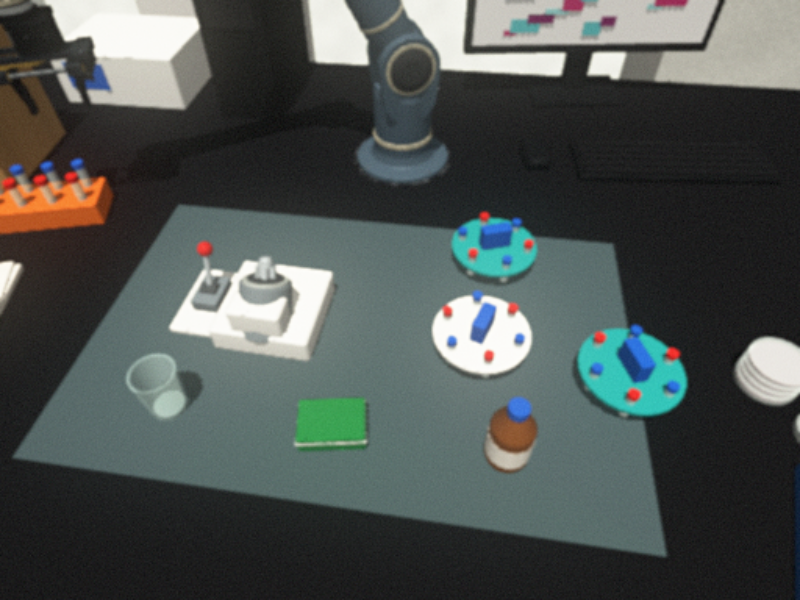

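View pics/b.png

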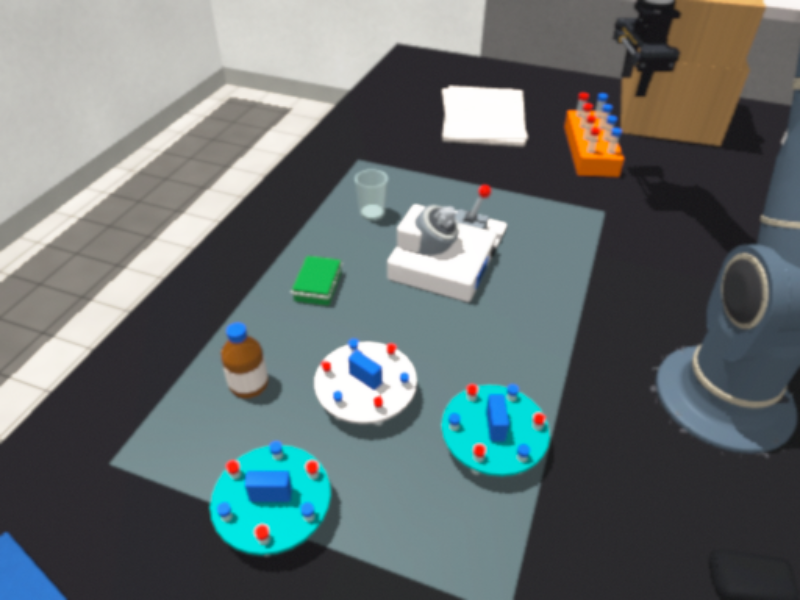

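The white carousel is at about (483,333) in the first picture, with its bar pointing up and right. Two tubes sit abreast of the bar, so the jaws must open only part way. The drive is at (265,300) and the lever's red knob at (205,248). Next I get the bar and drive yaws and plan the approach.

```bash
cat >> h.py <<'E'
np.set_printoptions(precision=4,suppress=True)
def rows(pos,Rt,n,P0=None,R0=None):
    "n equal rows to target (tool-frame units)"
    s=monitor.read_state(); P0=np.array(s["tcp_pos"]); R0=q(s["ee_rot"])
    rv=(R0.inv()*Rt).as_rotvec(); out=[]
    for i in range(n):
        Ri=R0*R.from_rotvec(rv*i/n)
        out.append(np.r_[Ri.inv().apply((np.array(pos)-P0)/n)/.04, rv/n/.15])
    print(np.round(out,2).tolist())
def toolR(ydir,zdir):
    y=np.array(ydir)/np.linalg.norm(ydir); z=np.array(zdir)-np.dot(zdir,y)*y; z/=np.linalg.norm(z)
    return R.from_matrix(np.c_[np.cross(y,z),y,z])
def bar(p,z,near,rad):
    im=p["pixels"].astype(int); m=((im[...,2]>im[...,0]+50)&(im[...,2]>im[...,1]+40)).astype(np.uint8)
    n,l,st,c=cv2.connectedComponentsWithStats(m); best=None
    for i in range(1,n):
        if st[i,4]>25 and np.hypot(*(c[i]-near))<rad and (best is None or st[i,4]>st[best,4]): best=i
    ys,xs=np.nonzero(l==best); return np.c_[xs,ys]
E
python3 - <<'E'
from h import *
H=np.array([.5475,.21,.064])
for n in ["scene","side"]:
    p=eyes.capture(n); u=bar(p,.08,proj(p,H)[0],12)
    X=np.array([onz(p,a,.085)[:2] for a in u]); X-=X.mean(0)
    w,v=np.linalg.eigh(X.T@X); print(n,len(u),u.mean(0),proj(p,H)[0],"bar yaw",np.degrees(np.arctan2(v[1,1],v[0,1])),np.sqrt(w/len(u)))
    if n=="scene":
        a=[onz(p,np.array(k)*.64,z) for k,z in [((215,345),0),((308,357),0)]]; print(a, np.degrees(np.arctan2(*(a[1]-a[0])[:2])))
        # right side top edge of the base
        a=[onz(p,np.array(k)*.64,.04) for k in [(333,272),(309,338)]]; print(a)
s=monitor.read_state(); R0=q(s["ee_rot"])
E
```

```text
scene 225 [308.5467 205.4978] [309.2524 206.303 ] bar yaw 166.17328082447483 [0.0064 0.0221]
[array([ 0.6091, -0.2369,  0.    ]), array([ 0.6108, -0.0723,  0.    ])] 0.5733848478070694
[array([ 0.4464, -0.0629,  0.04  ]), array([ 0.601, -0.068,  0.04 ])]
side 395 [232.3671 234.0304] [233.034  237.8662] bar yaw 135.74005242293256 [0.0101 0.0263]
```

```bash
python3 - <<'E'
from h import *
Rt=toolR([0,0,-1],[np.cos(-.05),np.sin(-.05),0])
rows([.47,-.2,.25],Rt,12)
E
```

```text
[[-0.74, -0.06, -0.64, -0.0, -0.62, 0.0], [-0.8, -0.06, -0.57, -0.0, -0.62, 0.0], [-0.85, -0.06, -0.49, -0.0, -0.62, 0.0], [-0.89, -0.06, -0.41, -0.0, -0.62, 0.0], [-0.92, -0.06, -0.33, -0.0, -0.62, 0.0], [-0.95, -0.06, -0.24, -0.0, -0.62, 0.0], [-0.97, -0.06, -0.15, -0.0, -0.62, 0.0], [-0.98, -0.06, -0.06, -0.0, -0.62, 0.0], [-0.98, -0.06, 0.03, -0.0, -0.62, 0.0], [-0.97, -0.06, 0.13, -0.0, -0.62, 0.0], [-0.96, -0.06, 0.22, -0.0, -0.62, 0.0], [-0.93, -0.06, 0.3, -0.0, -0.62, 0.0]]
```

Request:
play_rows([
  [[-0.74,-0.06,-0.64,0,-0.62,0,0.57],[-0.8,-0.06,-0.57,0,-0.62,0,0.57],[-0.85,-0.06,-0.49,0,-0.62,0,0.57],[-0.89,-0.06,-0.41,0,-0.62,0,0.57],[-0.92,-0.06,-0.33,0,-0.62,0,0.57],[-0.95,-0.06,-0.24,0,-0.62,0,0.57],[-0.97,-0.06,-0.15,0,-0.62,0,0.57],[-0.98,-0.06,-0.06,0,-0.62,0,0.57],[-0.98,-0.06,0.03,0,-0.62,0,0.57],[-0.97,-0.06,0.13,0,-0.62,0,0.57],[-0.96,-0.06,0.22,0,-0.62,0,0.57],[-0.93,-0.06,0.3,0,-0.62,0,0.57]],
])

```text
clock: 2.7
tcp_pos: [0.47, -0.1844, 0.2524]
ee_rot: [-0.495, 0.496, -0.503, 0.506]
contact_force: [0.1, -0.0, 0.4]
width: 0.0494
```

```bash
python3 - <<'E'
from h import *
p=eyes.capture("wrist"); cv2.imwrite("pics/w1.png",p["pixels"][:,:,::-1])
s=monitor.read_state(); print(s["tcp_pos"],s["joint_pos"],s["clock"],p["eye"],q(s["ee_rot"]).inv().apply(np.array(p["eye"])-s["tcp_pos"]))
for l in ["head","shaft_end","shaft_teeth","lever_tip"]:
    print(l,[(np.round(d["location"],4).tolist(),round(d["score"],2), proj(p,d["location"])[0].round().tolist()) for d in eyes.place_of(p,l)[:2]])
Rt=toolR([0,0,-1],[np.cos(np.radians(60)),np.sin(np.radians(60)),0])
rows([.5475,.21,.2],Rt,12)
E
```

```text
[ 0.4727 -0.1779  0.2531] [ 0.7068  0.1962 -0.4936  1.8711  0.1043  1.0943  0.1668] 2.75 [ 0.4718 -0.1164  0.4142] [-0.0612 -0.1612 -0.0006]
head [([0.5357, -0.1537, 0.1109], 0.92, [324.0, 146.0])]
shaft_end [([0.5237, -0.151, 0.1404], 0.96, [318.0, 147.0])]
shaft_teeth [([0.5275, -0.1504, 0.1233], 0.85, [318.0, 144.0])]
lever_tip [([0.7331, -0.2638, -0.0025], 0.55, [447.0, 214.0])]
[[-0.83, 0.1, 0.14, 0.0, -0.59, 0.0], [-0.81, 0.1, 0.22, 0.0, -0.59, 0.0], [-0.79, 0.11, 0.29, 0.0, -0.59, 0.0], [-0.76, 0.11, 0.36, 0.0, -0.59, 0.0], [-0.73, 0.11, 0.42, 0.0, -0.59, 0.0], [-0.69, 0.11, 0.49, 0.0, -0.59, 0.0], [-0.64, 0.11, 0.55, 0.0, -0.59, 0.0], [-0.59, 0.11, 0.6, 0.0, -0.59, 0.0], [-0.53, 0.11, 0.65, 0.0, -0.59, 0.0], [-0.47, 0.11, 0.7, 0.0, -0.59, 0.0], [-0.41, 0.11, 0.74, 0.0, -0.59, 0.0], [-0.34, 0.11, 0.77, 0.0, -0.59, 0.0]]
```

View pics/w1.png

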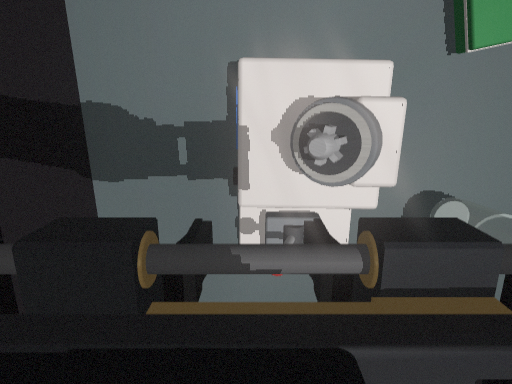

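The wrist view shows the drive squarely: nose tip at about (319,148), flange ring centred at about (337,141). The six teeth are visible, so I take a closer crop for their angle.

```bash
python3 - <<'E'
from h import *
import pickle
p=eyes.capture("wrist"); pickle.dump(p,open("w1.pkl","wb"))
im=p["pixels"][85:195,280:390,::-1]; cv2.imwrite("pics/w1c.png",cv2.resize(im,(770,770),interpolation=cv2.INTER_CUBIC)[:600])
cv2.imwrite("pics/w1c.png",cv2.resize(im,(594,594),interpolation=cv2.INTER_CUBIC))
# candidate geometry
for yaw in (-1,):
    a=np.radians(yaw); t=np.radians(29); z=np.array([-np.sin(t)*np.cos(a),-np.sin(t)*np.sin(a),np.cos(t)])
    # fit head origin from network averages
    h=np.array([.535,-.151,.109]); e=np.array([.523,-.152,.1405])-.032*z; m=np.array([.5285,-.1515,.1255])-.018*z
    print(z,h,e,m)
    X=np.mean([h,e,m],0); print(X, proj(p,[X,X+.018*z,X+.032*z]))
# base edge yaw in view, top plane heights unknown: direction only
for a,b in [((238,60),(390,62)),((238,206),(377,208)),((239,60),(239,206))]:
    d=onz(p,b,.04)-onz(p,a,.04); print(d)
E
```

```text
[-0.4847  0.0085  0.8746] [ 0.535 -0.151  0.109] [ 0.5385 -0.1523  0.1125] [ 0.5372 -0.1517  0.1098]
[ 0.5369 -0.1516  0.1104] [[326.6272 141.0101]
 [320.6386 142.888 ]
 [315.5213 144.4926]]
[ 0.1667 -0.0055  0.    ]
[ 0.1712 -0.0063  0.    ]
[-0.006  -0.1674  0.    ]
```

View pics/w1c.png

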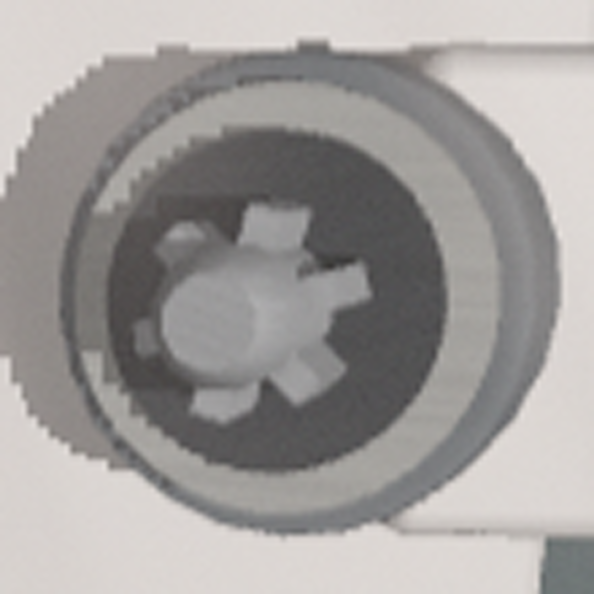

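Request:
play_rows([
  [[-0.83,0.1,0.14,0,-0.59,0,0.57],[-0.81,0.1,0.22,0,-0.59,0,0.57],[-0.79,0.11,0.29,0,-0.59,0,0.57],[-0.76,0.11,0.36,0,-0.59,0,0.57],[-0.73,0.11,0.42,0,-0.59,0,0.57],[-0.69,0.11,0.49,0,-0.59,0,0.57],[-0.64,0.11,0.55,0,-0.59,0,0.57],[-0.59,0.11,0.6,0,-0.59,0,0.57],[-0.53,0.11,0.65,0,-0.59,0,0.57],[-0.47,0.11,0.7,0,-0.59,0,0.57],[-0.41,0.11,0.74,0,-0.59,0,0.57],[-0.34,0.11,0.77,0,-0.59,0,0.57]],
])

```text
clock: 4.5
tcp_pos: [0.5368, 0.2341, 0.1946]
ee_rot: [-0.687, 0.689, -0.165, 0.165]
contact_force: [1.1, 0.1, 0.5]
width: 0.0494
```

```bash
cat > fit.py <<'E'
from h import *
import pickle
from scipy.optimize import least_squares
p=pickle.load(open("w1.pkl","rb")); print(p["mtx"][0],p["eye"])
c=lambda u:np.array(u)/5.4+[280-.4,85-.4]
obs=c([[208,322],[287,298],[277,300]])
T=c([[350,281],[278,208],[178,232],[140,337],[222,415],[322,385]])
def fr(yaw,t=29):
    return R.from_euler("ZY",[yaw,-t],degrees=True).as_matrix() # x: back & up
print(fr(-2))
def f(v,full=False):
    F=fr(-2); X=v[:3]; z=F[:,2]
    a=v[3]+np.radians(60)*np.arange(6)
    P=X+.018*z+.018*(np.cos(a)[:,None]*F[:,0]+np.sin(a)[:,None]*F[:,1])
    r=np.r_[(proj(p,[X+.032*z])-obs[:1]).ravel(),(proj(p,[X])-obs[1]).ravel(),((proj(p,P)-T)*.6).ravel(),(X-np.array([.535,-.1515,.109]))/.004]
    return r
s=least_squares(f,[.535,-.15,.11,np.radians(15)]); print(s.x,np.degrees(s.x[3]),s.fun)
E
python3 fit.py; python3 - <<'E'
from h import *
s=monitor.read_state(); print(s["tcp_pos"],s["joint_pos"])
p=eyes.capture("wrist"); cv2.imwrite("pics/w2.png",p["pixels"][:,:,::-1])
for l in ["handle","carousel"]:
    print(l,[(np.round(d["location"],4).tolist(),round(d["score"],2), proj(p,d["location"])[0].round().tolist()) for d in eyes.place_of(p,l)[:3]])
u=bar(p,.085,proj(p,[.5475,.21,.075])[0],30); print(len(u),cv2.minAreaRect(u.astype(np.float32)))
X=np.array([onz(p,a,.085)[:2] for a in u]).astype(np.float32); print(X.mean(0),cv2.minAreaRect(X*1000))
E
```

```text
[318.5946   0.     257.5013] [ 0.4714 -0.1186  0.4138]
[[ 0.8741  0.0349 -0.4845]
 [-0.0305  0.9994  0.0169]
 [ 0.4848  0.      0.8746]]
[ 0.5407 -0.1511  0.1111  0.3181] 18.22523281768846 [ 1.985  -0.6683 -1.9385  0.6566  0.1675  0.1389 -0.353  -0.5634 -0.6305
  0.1745  0.6626  0.0225 -0.5375 -0.1406 -0.2186  0.4891  1.4255  0.0951
  0.5197]
[0.5368 0.2341 0.1946] [ 0.1157  0.47   -0.8099  1.7494  0.3821  1.0886  0.2784]
handle [([0.5862, 0.4446, 0.065], 0.83, [493.0, 126.0]), ([0.5475, 0.204, 0.0663], 0.82, [235.0, 205.0])]
carousel [([0.5466, 0.2062, 0.0009], 0.97, [241.0, 187.0]), ([0.59, 0.4386, 0.0016], 0.96, [447.0, 128.0]), ([0.5499, 0.206, 0.067], 0.26, [238.0, 207.0])]
1466 ((236.64736938476562, 209.70809936523438), (58.009822845458984, 26.001781463623047), 81.25383758544922)
[0.5471 0.2073] ((547.695068359375, 207.0701141357422), (22.939693450927734, 54.05723190307617), 71.0347900390625)
```

View pics/w2.png

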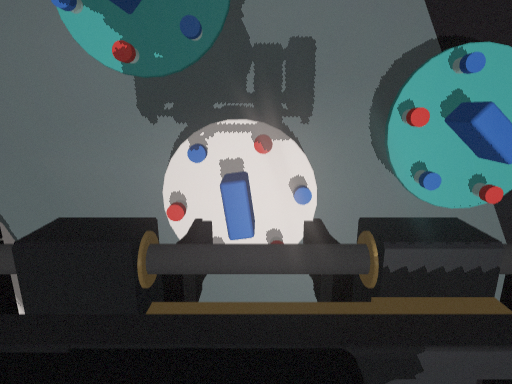

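The bar shows clearly at (236,208) in the wrist view, 54 x 23 mm by measurement, so it is the right thing. Its cross axis has a yaw of 71° and its centre is at (0.5475, 0.207).

```bash
python3 - <<'E'
from h import *
a=np.radians(71)
rows([.5475,.207,.12],toolR([0,0,-1],[np.cos(a),np.sin(a),0]),4)
E
```

```text
[[0.14, 0.47, -0.12, 0.0, -0.23, -0.0], [0.14, 0.47, -0.13, 0.0, -0.23, -0.0], [0.13, 0.47, -0.13, 0.0, -0.23, -0.0], [0.13, 0.47, -0.14, 0.0, -0.23, -0.0]]
```

Request:
play_rows([
  [[0.14,0.47,-0.12,0,-0.23,0,0.57],[0.14,0.47,-0.13,0,-0.23,0,0.57],[0.13,0.47,-0.13,0,-0.23,0,0.57],[0.13,0.47,-0.14,0,-0.23,0,0.57],[0,0,0,0,0,0,0.57],[0,0,0,0,0,0,0.57]],
])

```text
clock: 5.4
tcp_pos: [0.5473, 0.2004, 0.112]
ee_rot: [-0.695, 0.7, -0.116, 0.114]
contact_force: [0.9, 0.5, 0.2]
width: 0.0494
```

```bash
python3 - <<'E'
from h import *
s=monitor.read_state(); print(s["tcp_pos"],s["joint_pos"],q(s["ee_rot"]).as_matrix())
p=eyes.capture("wrist")
u=bar(p,.085,proj(p,[.5475,.207,.085])[0],30); X=np.array([onz(p,a,.085)[:2] for a in u]).astype(np.float32); print(X.mean(0),cv2.minAreaRect(X*1000))
a=np.radians(71)
rows([.5475,.207,.047],toolR([0,0,-1],[np.cos(a),np.sin(a),0]),3)
E
```

```text
[0.5473 0.2004 0.112 ] [ 0.1492  0.5679 -0.785   1.8291  0.4875  0.9552  0.3928] [[ 0.9469 -0.0044  0.3216]
 [-0.3216 -0.0055  0.9469]
 [-0.0024 -1.     -0.0067]]
[0.5553 0.2042] ((554.90380859375, 204.39288330078125), (22.406272888183594, 21.533409118652344), 71.45699310302734)
[[-0.02, 0.54, 0.06, 0.02, 0.01, -0.01], [-0.02, 0.54, 0.06, 0.02, 0.01, -0.01], [-0.02, 0.54, 0.06, 0.02, 0.01, -0.01]]
```

Request:
play_rows([
  [[-0.02,0.5,0.06,0,0,0,0.57],[-0.02,0.4,0.06,0,0,0,0.57],[0,0.2,0.02,0,0,0,0.57],[0,0,0,0,0,0,0.57],[0,0,0,0,0,0,0.57]],
])

```text
clock: 6.08
tcp_pos: [0.5474, 0.2078, 0.0656]
ee_rot: [-0.696, 0.7, -0.115, 0.114]
contact_force: [0.7, 0.1, -0.4]
width: 0.0495
```

```bash
python3 - <<'E'
from h import *
a=np.radians(71)
print(monitor.read_state()["tcp_pos"])
rows([.5475,.207,.047],toolR([0,0,-1],[np.cos(a),np.sin(a),0]),1)
E
```

```text
[0.5474 0.2078 0.0656]
[[0.01, 0.47, -0.02, 0.04, 0.04, -0.01]]
```

Request:
play_rows([
  [[0.01,0.3,-0.02,0.04,0.04,0,0.57],[0,0.15,0,0,0,0,0.57],[0,0,0,0,0,0,0.57],[0,0,0,0,0,0,0.0],[0,0,0,0,0,0,0.0],[0,0,0,0,0,0,0.0],[0,0,0,0,0,0,0.0]],
], newtons=45)

```text
clock: 6.95
tcp_pos: [0.5484, 0.207, 0.0474]
ee_rot: [0.698, -0.697, 0.117, -0.117]
contact_force: [0.9, 1.1, -1.1]
width: 0.0235
```

```bash
python3 - <<'E'
from h import *
s=monitor.read_state(); print(s["tcp_pos"],s["width"],s["contact_force"],s["joint_pos"])
E
```

```text
[0.5484 0.207  0.0474] 0.02348999413134679 [ 0.8618  1.1128 -1.0773] [ 0.0958  0.6479 -0.7256  1.8705  0.5669  0.8385  0.317 ]
```

```bash
cat > g.py <<'E'
from h import *
import pickle,sys,os
X=np.array([.539,-.1517,.1115]); F=R.from_euler("ZY",[-2,-29],degrees=True); Z=F.as_matrix()[:,2]
if not os.path.exists("grip.pkl"):
    s=monitor.read_state(); Rt=q(s["ee_rot"]); Rc=R.from_matrix(np.c_[[0,0,0],[0,0,0],[0,0,1.]])if 0 else None
    x=Rt.as_matrix()[:,0].copy(); x[2]=0; x/=np.linalg.norm(x); z=np.array([0,0,1.]); Rc=R.from_matrix(np.c_[x,np.cross(z,x),z])
    pickle.dump((Rt.inv()*Rc, Rt.inv().apply(np.array([.548,.207,0])-s["tcp_pos"])),open("grip.pkl","wb"))
Rrel,b=pickle.load(open("grip.pkl","rb"))
def target(h,ang,dx=0,dy=0):
    "tool pose: mouth h above flange on axis, car-x at ang deg about the shaft axis"
    Rc=F*R.from_euler("z",ang,degrees=True); Rt=Rc*Rrel.inv()
    return X+F.apply([dx,dy,h])-Rt.apply(b),Rt
def where():
    s=monitor.read_state(); Rt=q(s["ee_rot"]); m=s["tcp_pos"]+Rt.apply(b); Rc=Rt*Rrel; e=(F.inv()*Rc)
    a=e.as_matrix(); ang=np.degrees(np.arctan2(a[1,0],a[0,0]))
    print("mouth in head mm",F.inv().apply(m-X)*1e3,"ang %.1f tiltvec(deg)"%ang,a[:2,2]*57.3,"F head",F.inv().apply(s["contact_force"]),"t %.2f w %.4f"%(s["clock"],s["width"]))
    return s
E
python3 - <<'E'
from g import *
where(); print(b,Rrel.as_matrix())
P,Rt=target(.062,-12); print(P)
rows([.54,.17,.215],q(monitor.read_state()["ee_rot"]),5)
E
```

```text
mouth in head mm [-57.1384 358.7956 -95.8117] ang -19.3 tiltvec(deg) [27.7796  0.    ] F head [ 0.197   1.1422 -1.341 ] t 6.95 w 0.0235
[-0.0004  0.0474 -0.0003] [[ 1.     -0.      0.0005]
 [ 0.0005  0.0024 -1.    ]
 [-0.      1.      0.0024]]
[ 0.4863 -0.1498  0.2074]
[[0.02, -0.84, -0.19, 0.0, 0.0, 0.0], [0.02, -0.84, -0.19, 0.0, 0.0, 0.0], [0.02, -0.84, -0.19, 0.0, 0.0, 0.0], [0.02, -0.84, -0.19, 0.0, 0.0, 0.0], [0.02, -0.84, -0.19, 0.0, 0.0, 0.0]]
```

Request:
play_rows([
  [[0,-0.4,0,0,0,0,0],[0,-0.8,0,0,0,0,0],[0.02,-0.84,-0.19,0,0,0,0],[0.02,-0.84,-0.19,0,0,0,0],[0.02,-0.84,-0.19,0,0,0,0]],
])

```text
clock: 7.58
tcp_pos: [0.5392, 0.1822, 0.1987]
ee_rot: [-0.696, 0.699, -0.119, 0.113]
contact_force: [1.0, 0.0, -4.9]
width: 0.0239
```

```bash
python3 - <<'E'
from g import *
s=where(); print(s["tcp_pos"])
P,Rt=target(.075,-12)
rows(P,Rt,11)
E
```

```text
mouth in head mm [  8.456  333.4038  40.8173] ang -19.3 tiltvec(deg) [28.2973  0.2876] F head [-1.4592  0.0808 -4.7837] t 7.58 w 0.0239
[0.5392 0.1822 0.1987]
[[0.12, -0.04, -0.76, 0.08, -0.05, -0.3], [0.11, -0.05, -0.76, 0.08, -0.05, -0.3], [0.11, -0.05, -0.76, 0.08, -0.05, -0.3], [0.11, -0.05, -0.76, 0.08, -0.05, -0.3], [0.1, -0.06, -0.76, 0.08, -0.05, -0.3], [0.1, -0.06, -0.76, 0.08, -0.05, -0.3], [0.1, -0.07, -0.76, 0.08, -0.05, -0.3], [0.09, -0.07, -0.76, 0.08, -0.05, -0.3], [0.09, -0.08, -0.76, 0.08, -0.05, -0.3], [0.09, -0.08, -0.76, 0.08, -0.05, -0.3], [0.09, -0.09, -0.76, 0.08, -0.05, -0.3]]
```

Request:
play_rows([
  [[0.12,-0.1,-0.76,0.08,-0.05,-0.3,0],[0.11,-0.1,-0.76,0.08,-0.05,-0.3,0],[0.11,-0.1,-0.76,0.08,-0.05,-0.3,0],[0.11,-0.05,-0.76,0.08,-0.05,-0.3,0],[0.1,-0.06,-0.76,0.08,-0.05,-0.3,0],[0.1,-0.06,-0.76,0.08,-0.05,-0.3,0],[0.1,-0.07,-0.76,0.08,-0.05,-0.3,0],[0.09,-0.07,-0.76,0.08,-0.05,-0.3,0],[0.09,-0.05,-0.7,0.08,-0.05,-0.3,0],[0.09,0,-0.4,0.08,-0.05,-0.3,0],[0,0,0,0,0,0,0],[0,0,0,0,0,0,0]],
])

```text
clock: 9.07
tcp_pos: [0.4791, -0.1083, 0.2245]
ee_rot: [0.695, -0.672, -0.076, -0.244]
contact_force: [-0.2, 0.2, -3.5]
width: 0.0241
```

```bash
python3 - <<'E'
from g import *
s=where(); print(s["tcp_pos"],s["joint_pos"])
P,Rt=target(.055,-12)
rows(P,Rt,3)
E
```

```text
mouth in head mm [-1.6138 40.821  81.2293] ang -11.9 tiltvec(deg) [2.831  0.4743] F head [-1.8541  0.1463 -2.9405] t 9.07 w 0.0241
[ 0.4791 -0.1083  0.2245] [ 1.0622  0.0104 -0.8706  2.2204 -0.125   0.4641  1.6198]
[[0.07, 0.22, -0.33, 0.04, 0.01, -0.1], [0.07, 0.22, -0.34, 0.04, 0.01, -0.1], [0.07, 0.22, -0.34, 0.04, 0.01, -0.1]]
```

Request:
play_rows([
  [[0.07,0.1,-0.33,0.05,0.01,-0.12,0],[0.07,0.1,-0.34,0.04,0.01,-0.1,0],[0.07,0.1,-0.34,0.04,0.01,-0.1,0],[0,0,0,0,0,0,0],[0,0,0,0,0,0,0]],
])

```text
clock: 9.7
tcp_pos: [0.4856, -0.1425, 0.2147]
ee_rot: [0.699, -0.661, -0.098, -0.255]
contact_force: [-0.0, -0.3, -3.8]
width: 0.0237
```

```bash
python3 - <<'E'
from g import *
s=where(); print(s["tcp_pos"],s["joint_pos"])
P,Rt=target(.04,-12)
rows(P,Rt,2)
ims=[]
for n in ["scene","side"]:
    p=eyes.capture(n)
    for l in ["bore","handle","shaft_end","head"]:
        print(n,l,[(np.round(d["location"],4).tolist(),round(d["score"],2)) for d in eyes.place_of(p,l)[:3] if d["location"][1]<.1])
    u=proj(p,[X+.04*Z])[0].astype(int); im=p["pixels"][max(0,u[1]-60):u[1]+60,u[0]-80:u[0]+80,::-1]; ims.append(cv2.resize(im,(640,300*0+480))[:, :400*1+240])
cv2.imwrite("pics/s1.png",cv2.resize(np.vstack(ims),(400,600)))
m=s["tcp_pos"]+q(s["ee_rot"]).apply(b); print("mouth est",m)
E
```

```text
mouth in head mm [ 2.6354  7.6569 68.8414] ang -11.4 tiltvec(deg) [ 0.0008 -0.5555] F head [-1.8662 -0.283  -3.3422] t 9.70 w 0.0237
[ 0.4856 -0.1425  0.2147] [ 1.1216  0.058  -0.8444  2.2322 -0.2397  0.3912  1.828 ]
[[-0.01, 0.36, -0.1, -0.03, 0.03, -0.01], [-0.01, 0.36, -0.1, -0.03, 0.03, -0.01]]
scene bore [([0.5069, -0.1403, 0.1757], 0.92)]
scene handle [([0.4763, -0.1403, 0.2242], 0.65)]
scene shaft_end [([0.5203, -0.147, 0.1406], 0.82), ([0.5109, -0.1408, 0.1749], 0.24), ([0.5388, -0.151, 0.1109], 0.24)]
scene head [([0.5368, -0.1475, 0.1097], 0.59)]
side bore []
side handle [([0.4785, -0.1411, 0.2297], 0.85)]
side shaft_end []
side head [([0.5401, -0.152, 0.1051], 0.83)]
mouth est [ 0.5082 -0.143   0.173 ]
```

View pics/s1.png

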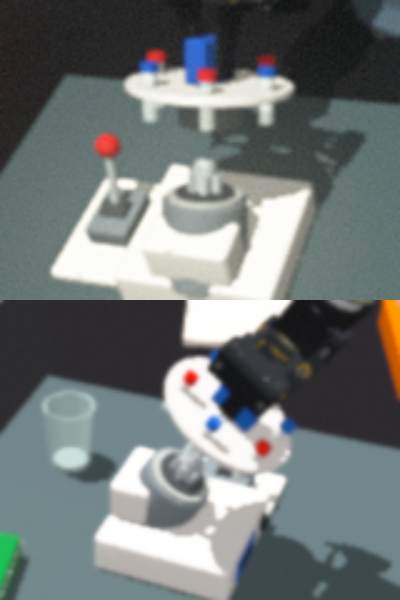

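The carousel hangs squarely above the shaft, about 8 mm to the left, and its lean matches the head's. I centre it and advance.

Request:
play_rows([
  [[0,0.2,-0.12,-0.03,0.03,0,0],[0,0.2,-0.08,-0.03,0.03,0,0],[0,0.1,0,0,0,0,0],[0,0,0,0,0,0,0],[0,0,0,0,0,0,0]],
])

```text
clock: 10.82
tcp_pos: [0.4935, -0.1524, 0.1961]
ee_rot: [0.695, -0.664, -0.092, -0.26]
contact_force: [0.5, 0.6, -3.9]
width: 0.0235
```

```bash
python3 - <<'E'
from g import *
s=where()
P,Rt=target(.03,-12)
rows(P,Rt,2)
E
```

```text
mouth in head mm [ 0.7778 -2.4655 48.5756] ang -12.1 tiltvec(deg) [0.0674 0.0813] F head [-1.4518  0.611  -3.6032] t 10.82 w 0.0235
[[-0.02, 0.23, 0.03, 0.01, -0.01, -0.0], [-0.02, 0.23, 0.03, 0.01, -0.01, -0.0]]
```

Request:
play_rows([
  [[-0.02,0.15,0.06,0,0,0,0],[0,0.15,0,0,0,0,0],[0,0.1,0,0,0,0,0],[0,0,0,0,0,0,0]],
])

```text
clock: 11.32
tcp_pos: [0.5016, -0.1506, 0.1822]
ee_rot: [0.695, -0.664, -0.093, -0.261]
contact_force: [-0.7, -0.7, -3.3]
width: 0.0235
```

```bash
python3 - <<'E'
from g import *
s=where()
E
```

```text
mouth in head mm [ 1.1122 -0.4587 32.5372] ang -12.1 tiltvec(deg) [0.0061 0.1532] F head [-2.1994 -0.729  -2.5527] t 11.32 w 0.0235
```

Request:
play_rows([
  [[-0.02,0.1,0,0,0,0,0],[0,0.1,0,0,0,0,0],[0,0.05,0,0,0,0,0],[0,0,0,0,0,0,0]],
])

```text
clock: 11.82
tcp_pos: [0.5061, -0.1508, 0.1725]
ee_rot: [0.695, -0.664, -0.093, -0.261]
contact_force: [0.4, 0.1, -3.6]
width: 0.0239
```

```bash
python3 - <<'E'
from g import *
s=where()
E
```

```text
mouth in head mm [ 0.386  -0.4176 21.8947] ang -12.1 tiltvec(deg) [0.0021 0.1584] F head [-1.3871  0.1582 -3.3787] t 11.82 w 0.0239
```

No contact so far and the nose is in. I continue gently past the teeth.

Request:
play_rows([
  [[0,0.1,0,0,0,0,0],[0,0.08,0,0,0,0,0],[0,0.05,0,0,0,0,0],[0,0,0,0,0,0,0]],
])

```text
clock: 12.32
tcp_pos: [0.511, -0.151, 0.1639]
ee_rot: [0.695, -0.664, -0.093, -0.261]
contact_force: [-0.0, 0.6, -3.8]
width: 0.0237
```

```bash
python3 - <<'E'
from g import *
s=where()
E
```

```text
mouth in head mm [ 0.4987 -0.4785 12.0396] ang -12.1 tiltvec(deg) [-0.0023  0.1599] F head [-1.8846  0.5956 -3.3036] t 12.32 w 0.0237
```

Request:
play_rows([
  [[0,0.08,0,0,0,0,0],[0,0.06,0,0,0,0,0],[0,0.04,0,0,0,0,0],[0,0,0,0,0,0,0]],
])

```text
clock: 12.82
tcp_pos: [0.5147, -0.1511, 0.1572]
ee_rot: [0.695, -0.664, -0.093, -0.261]
contact_force: [-0.5, -0.3, -2.9]
width: 0.0238
```

```bash
python3 - <<'E'
from g import *
s=where()
E
```

```text
mouth in head mm [ 0.5329 -0.5156  4.3436] ang -12.1 tiltvec(deg) [-0.0035  0.1621] F head [-1.8811 -0.3326 -2.2994] t 12.82 w 0.0238
```

Request:
play_rows([
  [[0,0.05,0,0,0,0,0],[0,0.05,0,0,0,0,0],[0,0.05,0,0,0,0,0],[0,0.05,0,0,0,0,0],[0,0.05,0,0,0,0,0]],
])

```text
clock: 13.45
tcp_pos: [0.5179, -0.1514, 0.1526]
ee_rot: [0.692, -0.667, -0.092, -0.26]
contact_force: [-26.7, 4.2, 34.0]
width: 0.0238
```

```bash
python3 - <<'E'
from g import *
s=where()
E
```

```text
mouth in head mm [ 0.9834 -0.963  -1.1939] ang -12.0 tiltvec(deg) [0.1307 0.5306] F head [-6.9664  3.2276 42.7163] t 13.45 w 0.0238
```

The force rose to 43 N with the mouth at about -1 mm from the flange, so it is seated. I relieve the push, check the picture, then release.

Request:
play_rows([
  [[0,-0.03,0,0,0,0,0],[0,0,0,0,0,0,0]],
])

```text
clock: 13.7
tcp_pos: [0.5169, -0.1511, 0.1542]
ee_rot: [0.692, -0.667, -0.092, -0.26]
contact_force: [0.2, 0.3, -3.8]
width: 0.0238
```

```bash
python3 - <<'E'
from g import *
s=where(); print(s["moment"])
ims=[]
for n in ["scene","side"]:
    p=eyes.capture(n)
    for l in ["bore","handle","lever_tip"]:
        print(n,l,[(np.round(d["location"],4).tolist(),round(d["score"],2)) for d in eyes.place_of(p,l)[:3] if d["location"][1]<.1])
    u=proj(p,[X+.02*Z])[0].astype(int); im=p["pixels"][max(0,u[1]-60):u[1]+60,u[0]-80:u[0]+80,::-1]; ims.append(cv2.resize(im,(400,300)))
print("expect handle",X+.064*Z)
cv2.imwrite("pics/s2.png",np.vstack(ims))
E
```

```text
mouth in head mm [ 0.8708 -0.7174  0.6933] ang -11.9 tiltvec(deg) [0.129  0.5827] F head [-1.6985  0.3185 -3.452 ] t 13.70 w 0.0238
[0.1559 1.004  0.012 ]
scene bore [([0.5359, -0.1515, 0.116], 0.56)]
scene handle [([0.5047, -0.1516, 0.1644], 0.64)]
scene lever_tip [([0.4853, -0.2715, 0.1095], 0.42)]
side bore []
side handle [([0.512, -0.1503, 0.1682], 0.93)]
side lever_tip [([0.5364, -0.1509, 0.1151], 0.4)]
expect handle [ 0.508  -0.1506  0.1675]
```

View pics/s2.png

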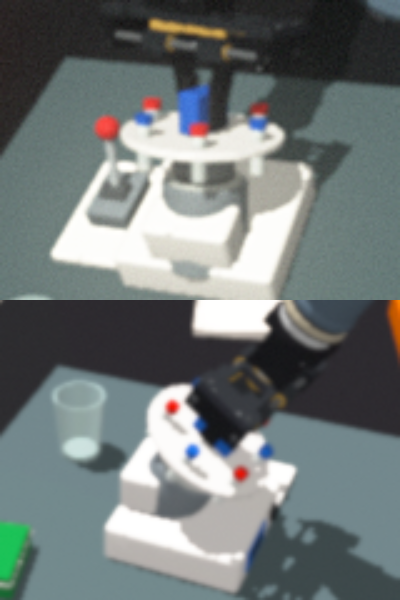

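Both views show the hub down on the head with the lean matching. I press lightly once more, open part way, and withdraw along the axis.

Request:
play_rows([
  [[0,0.04,0,0,0,0,0],[0,0.02,0,0,0,0,0],[0,0,0,0,0,0,0.57],[0,0,0,0,0,0,0.57],[0,0,0,0,0,0,0.57],[0,0,0,0,0,0,0.57]],
])

```text
clock: 14.85
tcp_pos: [0.5218, -0.1523, 0.156]
ee_rot: [0.691, -0.667, -0.096, -0.263]
contact_force: [-0.1, -0.3, 0.1]
width: 0.0483
```

```bash
python3 - <<'E'
from g import *
s=where()
E
```

```text
mouth in head mm [ 6.4149 -1.8982 -0.1776] ang -11.9 tiltvec(deg) [-0.3574  0.7574] F head [-0.0331 -0.3492  0.1521] t 14.85 w 0.0483
```

Request:
play_rows([
  [[-0.1,-0.2,0,0,0,0,0.57],[0,-0.6,0,0,0,0,0.57],[0,-0.8,0,0,0,0,0.57],[0,-0.6,0,0,0,0,0.57],[0,0,0,0,0,0,0.2]],
])

```text
clock: 15.48
tcp_pos: [0.4751, -0.1488, 0.2319]
ee_rot: [0.691, -0.667, -0.096, -0.263]
contact_force: [0.0, -0.1, -0.1]
width: 0.045
```

```bash
python3 - <<'E'
from g import *
s=where();print(s["tcp_pos"],s["joint_pos"])
t=np.radians(8); Rt=toolR([0,np.sin(t),-np.cos(t)],[1,-.035,0])
rows([.405,-.284,.21],Rt,12)
p=eyes.capture("scene")
for l in ["bore","handle","carousel","lever_tip"]:
        print(l,[(np.round(d["location"],4).tolist(),round(d["score"],2)) for d in eyes.place_of(p,l)[:3] if d["location"][1]<.1])
im=p["pixels"].astype(int); m=((im[...,0]>150)&(im[...,1]<80)&(im[...,2]<80)).astype(np.uint8); n,l,st,c=cv2.connectedComponentsWithStats(m); print(st[1:,4],c[1:])
k=np.argmin([np.hypot(*(c[i]-[131,159])) if st[i,4]>15 else 999 for i in range(1,n)])+1; print(c[k],onz(p,c[k],.108))
E
```

```text
mouth in head mm [ 2.2939 -0.0377 88.9159] ang -11.9 tiltvec(deg) [-0.3615  0.6964] F head [ 0.0018 -0.0727 -0.0608] t 15.47 w 0.0450
[ 0.4751 -0.1488  0.2319] [ 1.3049  0.0048 -0.9824  2.2267 -0.3065  0.4321  1.897 ]
[[-0.08, -0.02, -0.31, -0.19, 0.76, 0.26], [-0.04, -0.01, -0.32, -0.19, 0.76, 0.26], [-0.01, -0.0, -0.32, -0.19, 0.76, 0.26], [0.03, 0.01, -0.32, -0.19, 0.76, 0.26], [0.06, 0.01, -0.31, -0.19, 0.76, 0.26], [0.1, 0.02, -0.3, -0.19, 0.76, 0.26], [0.13, 0.02, -0.29, -0.19, 0.76, 0.26], [0.17, 0.02, -0.27, -0.19, 0.76, 0.26], [0.2, 0.02, -0.25, -0.19, 0.76, 0.26], [0.23, 0.02, -0.23, -0.19, 0.76, 0.26], [0.25, 0.02, -0.2, -0.19, 0.76, 0.26], [0.27, 0.01, -0.17, -0.19, 0.76, 0.26]]
bore [([0.5392, -0.1518, 0.1133], 0.59)]
handle [([0.5099, -0.15, 0.1641], 0.86)]
carousel []
lever_tip [([0.4828, -0.2741, 0.1121], 0.72)]
[44 45  1 43  2  1  1  1  3  1  1  4  8  1  2  1 12 24  2  2  2  2  1  2
  1  2  1  1  1  2  1  1 19 22 53 15 17 15 28 45 34] [[ 44.9545 113.0909]
 [ 25.0444 115.    ]
 [ 64.     113.    ]
 [  4.9302 117.0233]
 [ 61.5    114.5   ]
 [ 10.     119.    ]
 [ 66.     118.    ]
 [ 65.     120.    ]
 [ 57.     123.3333]
 [ 64.     123.    ]
 [ 36.     125.    ]
 [ 38.5    124.75  ]
 [ 18.875  126.625 ]
 [ 63.     126.    ]
 [  0.5    128.5   ]
 [ 62.     129.    ]
 [ 63.     136.5   ]
 [309.5    137.9167]
 [ 46.5    143.5   ]
 [ 54.5    143.    ]
 [ 59.5    142.    ]
 [ 62.5    142.    ]
 [ 30.     145.    ]
 [ 32.5    145.    ]
 [ 36.     145.    ]
 [ 38.5    144.    ]
 [ 41.     144.    ]
 [ 43.     144.    ]
 [ 11.     147.    ]
 [ 16.5    147.    ]
 [ 27.     146.    ]
 [  7.     148.    ]
 [148.6316 149.7368]
 [190.5    151.3636]
 [130.4151 158.6792]
 [337.8    156.1333]
 [167.3529 159.9412]
 [302.4    161.9333]
 [383.25   215.8214]
 [430.4444 225.8444]
 [405.1471 252.3824]]
[130.4151 158.6792] [ 0.4859 -0.2762  0.108 ]
```

The networks put the bore at (0.539, -0.152, 0.113) with the gripper away, which matches the flange, so it has stayed home. Next is the lever, with its knob at (0.486, -0.275).

Request:
play_rows([
  [[-0.08,-0.1,-0.31,-0.19,0.76,0.26,0],[-0.04,-0.05,-0.32,-0.19,0.76,0.26,0],[-0.01,0,-0.32,-0.19,0.76,0.26,0],[0.03,0.01,-0.32,-0.19,0.76,0.26,0],[0.06,0.01,-0.31,-0.19,0.76,0.26,0],[0.1,0.02,-0.3,-0.19,0.76,0.26,0],[0.13,0.02,-0.29,-0.19,0.76,0.26,0],[0.17,0.02,-0.27,-0.19,0.76,0.26,0],[0.2,0.02,-0.25,-0.19,0.76,0.26,0],[0.23,0.02,-0.23,-0.19,0.76,0.26,0],[0.25,0.02,-0.2,-0.19,0.7,0.26,0],[0,0,0,0,0,0,0]],
])

```text
clock: 17.23
tcp_pos: [0.4076, -0.2667, 0.1992]
ee_rot: [0.546, -0.48, 0.515, -0.454]
contact_force: [-0.3, 0.2, -0.2]
width: 0.0006
```

```bash
python3 - <<'E'
from g import *
s=where();print(s["tcp_pos"],s["joint_pos"],q(s["ee_rot"]).as_matrix())
t=np.radians(8); Rt=toolR([0,np.sin(t),-np.cos(t)],[1,-.035,0])
rows([.43,-.284,.094],Rt,5)
E
```

```text
mouth in head mm [ -92.0187 -113.1612   97.5134] ang -88.9 tiltvec(deg) [27.8617 -7.2275] F head [-0.3609  0.2199 -0.0763] t 17.23 w 0.0006
[ 0.4076 -0.2667  0.1992] [ 1.1438  0.3023 -0.6995  1.9199  0.092   1.0455  0.4699] [[ 0.0568  0.0007  0.9984]
 [-0.9904  0.1259  0.0562]
 [-0.1256 -0.992   0.0079]]
[[0.16, 0.51, 0.1, -0.0, 0.12, 0.02], [0.16, 0.51, 0.11, -0.0, 0.12, 0.02], [0.16, 0.51, 0.11, -0.0, 0.12, 0.02], [0.16, 0.51, 0.11, -0.0, 0.12, 0.02], [0.16, 0.51, 0.11, -0.0, 0.12, 0.02]]
```

Request:
play_rows([
  [[0.16,0.5,0.1,0,0.12,0.02,0],[0.16,0.5,0.1,0,0.12,0.02,0],[0.16,0.5,0.1,0,0.12,0.02,0],[0.16,0.45,0.1,0,0.12,0.02,0],[0.05,0.2,0,0,0,0,0],[0,0,0,0,0,0,0]],
])

```text
clock: 17.98
tcp_pos: [0.4275, -0.277, 0.1054]
ee_rot: [0.533, -0.464, 0.534, -0.464]
contact_force: [0.1, 0.4, 0.8]
width: 0.0001
```

```bash
python3 - <<'E'
from g import *
s=where();print(s["tcp_pos"],s["contact_force"])
t=np.radians(8); Rt=toolR([0,np.sin(t),-np.cos(t)],[1,-.035,0])
rows([.515,-.287,.094],Rt,6)
E
```

```text
mouth in head mm [-119.7985 -122.1922    5.8565] ang -92.2 tiltvec(deg) [27.8797 -7.9655] F head [0.4511 0.4289 0.7203] t 17.98 w 0.0001
[ 0.4275 -0.277   0.1054] [0.0602 0.427  0.8487]
[[0.05, 0.04, 0.36, 0.0, 0.04, 0.0], [0.05, 0.04, 0.37, 0.0, 0.04, 0.0], [0.04, 0.04, 0.37, 0.0, 0.04, 0.0], [0.04, 0.04, 0.37, 0.0, 0.04, 0.0], [0.04, 0.04, 0.37, 0.0, 0.04, 0.0], [0.04, 0.04, 0.37, 0.0, 0.04, 0.0]]
```

Request:
play_rows([
  [[0.15,0.2,0,0,0.1,0,0],[0.05,0.12,0.1,0,0.1,0,0],[0.02,0,0.3,0,0,0,0],[0.02,0,0.37,0,0,0,0],[0.02,0,0.37,0,0,0,0],[0.02,0,0.37,0,0,0,0],[0,0,0,0,0,0,0]],
])

```text
clock: 18.85
tcp_pos: [0.494, -0.2901, 0.0922]
ee_rot: [0.525, -0.456, 0.54, -0.473]
contact_force: [-0.1, -0.3, -0.2]
width: 0.0005
```

```bash
python3 - <<'E'
from g import *
s=where();print(s["tcp_pos"],s["contact_force"])
t=np.radians(8); Rt=toolR([0,np.sin(t),-np.cos(t)],[1,-.035,0])
rows([.53,-.287,.094],Rt,4)
p=eyes.capture("scene")
u=proj(p,[.5,-.27,.1])[0].astype(int); cv2.imwrite("pics/l1.png",cv2.resize(p["pixels"][u[1]-75:u[1]+75,u[0]-100:u[0]+100,::-1],(600,450)))
E
```

```text
mouth in head mm [ -67.5458 -133.0872  -38.2862] ang -93.7 tiltvec(deg) [27.6975 -7.7842] F head [-0.1328 -0.3211 -0.1004] t 18.85 w 0.0005
[ 0.494  -0.2901  0.0922] [-0.0787 -0.3186 -0.1522]
[[-0.03, -0.01, 0.22, -0.01, 0.0, 0.01], [-0.03, -0.01, 0.22, -0.01, 0.0, 0.01], [-0.03, -0.01, 0.22, -0.01, 0.0, 0.01], [-0.03, -0.01, 0.22, -0.01, 0.0, 0.01]]
```

View pics/l1.png

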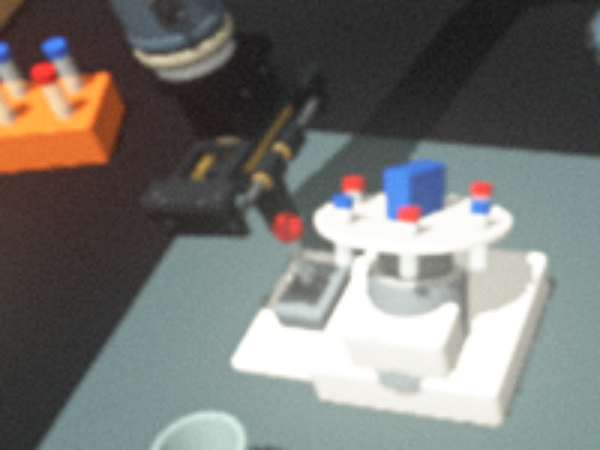

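The finger is behind the knob, at (287,228) in the crop, and a little to its left. The carousel sits home. I keep pushing while shifting 8 mm towards the lever's line.

Request:
play_rows([
  [[-0.12,0,0.1,0,0,0,0],[-0.1,0,0.25,0,0,0,0],[-0.03,0,0.25,0,0,0,0],[0,0,0.25,0,0,0,0],[0,0,0.15,0,0,0,0]],
])

```text
clock: 19.52
tcp_pos: [0.5305, -0.2805, 0.0925]
ee_rot: [0.522, -0.459, 0.544, -0.47]
contact_force: [-16.0, 0.1, 13.2]
width: 0.0004
```

```bash
python3 - <<'E'
from g import *
s=where();print(s["tcp_pos"],s["contact_force"])
p=eyes.capture("scene")
for l in ["lever_tip","handle"]:
    print(l,[(np.round(d["location"],4).tolist(),round(d["score"],2)) for d in eyes.place_of(p,l)[:3] if d["location"][1]<.1])
E
```

```text
mouth in head mm [ -36.332  -122.1119  -55.2565] ang -93.8 tiltvec(deg) [28.3278 -7.8517] F head [-7.5969 -0.4538 19.27  ] t 19.52 w 0.0004
[ 0.5305 -0.2805  0.0925] [-15.9927   0.1044  13.1709]
lever_tip [([0.5487, -0.2757, 0.1038], 0.65)]
handle [([0.5052, -0.1496, 0.1639], 0.6)]
```

The force has jumped to about 20 N against the 1 N needed to move the lever, so it is at the stop. I back off and check.

Request:
play_rows([
  [[0,0,-0.3,0,0,0,0],[0.05,0,-0.7,0,0,0,0],[0.05,0,-0.7,0,0,0,0],[0.1,-0.5,-0.4,0,0,0,0],[0.1,-0.8,0,0,0,0,0],[0.1,-0.8,0,0,0,0,0],[0,-0.6,0,0,0,0,0],[0,0,0,0,0,0,0],[0,0,0,0,0,0,0]],
])

```text
clock: 20.8
tcp_pos: [0.4454, -0.3083, 0.201]
ee_rot: [0.524, -0.457, 0.542, -0.472]
contact_force: [0.3, 0.2, -0.4]
width: 0.0003
```

```bash
python3 - <<'E'
from g import *
s=where();print(s["tcp_pos"],s["contact_force"])
ims=[]
for n in ["scene","side"]:
    p=eyes.capture(n)
    for l in ["lever_tip","handle","bore","bottle","slide_box","beaker"]:
        print(l,[(np.round(d["location"],4).tolist(),round(d["score"],2)) for d in eyes.place_of(p,l)[:3]])
    u=proj(p,[.53,-.2,.1])[0].astype(int); ims.append(cv2.resize(p["pixels"][u[1]-75:u[1]+75,u[0]-100:u[0]+100,::-1],(400,300)))
cv2.imwrite("pics/f.png",np.vstack(ims))
E
```

```text
mouth in head mm [ -56.8493 -152.9013   80.1899] ang -93.8 tiltvec(deg) [27.8795 -7.8454] F head [ 0.0755  0.2009 -0.4539] t 20.80 w 0.0003
[ 0.4454 -0.3083  0.201 ] [ 0.2929  0.1908 -0.3604]
lever_tip [([0.5484, -0.277, 0.1032], 0.51)]
handle [([0.5079, -0.1485, 0.1642], 0.97), ([0.3292, 0.2235, 0.0621], 0.87), ([0.5297, -0.1507, 0.1267], 0.72)]
bore [([0.54, -0.1494, 0.1138], 0.87), ([0.5855, 0.438, -0.0024], 0.86), ([0.5299, -0.1507, 0.1275], 0.58)]
bottle [([0.7364, 0.2542, -0.0023], 0.98)]
slide_box [([0.7328, -0.0056, 0.0016], 0.73)]
beaker [([0.7316, -0.267, 0.0013], 0.59)]
lever_tip []
handle [([0.3341, 0.2204, 0.0659], 0.88), ([0.5897, 0.4324, 0.0637], 0.74), ([0.7356, 0.2561, 0.0007], 0.6)]
bore [([0.5895, 0.4386, 0.0018], 0.65), ([0.334, 0.2228, -0.0001], 0.62), ([0.7275, -0.2644, -0.0027], 0.58)]
bottle [([0.738, 0.2591, 0.0025], 0.94)]
slide_box [([0.7401, -0.0009, -0.0002], 0.62)]
beaker [([0.7277, -0.2631, 0.002], 0.82)]
```

View pics/f.png

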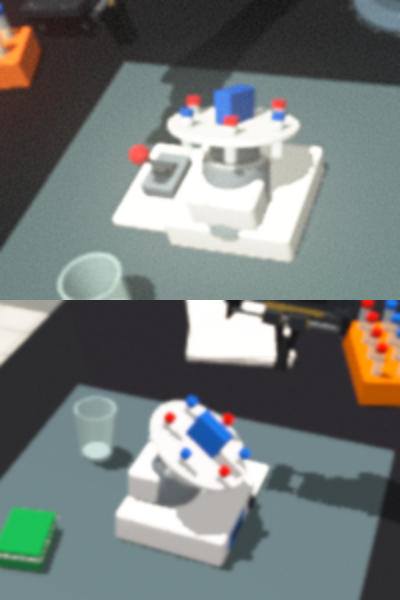

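The lever is over to the back: its knob is at x 0.548 and z 0.103, and 104 mm is the end-stop height. The carousel is home, and the bottle, box and beaker have not moved.

```bash
python3 -c "
from plant import ctrl; print(ctrl.hand_in())"
```

```text
the job is handed in; nothing more can be done
None
```

The carousel is on the shaft and home on the flange, released, and the lever was then pushed fully over to the back. The job was handed in at about 21 s, and the hand-in gave no verdict.

- **Carousel:** I gripped the white carousel by its blue bar and turned it to a tooth angle read from the wrist picture. It slid past the teeth with no tooth-on-tooth stop, so no rocking was needed. It stopped on the flange with about 43 N of axial push at the gripper. After release, the networks put the bore's mouth within about 3 mm of the flange centre, which is their accuracy. The scene and side pictures show the hub down on the head.
- **Lever:** I pushed the knob with closed fingers until the force jumped to about 20 N. The knob then read x 0.548 m, about 63 mm further back, and z 0.103 m, against an expected end-stop height of 0.104 m.
- **Bystanders:** The bottle, slide box and beaker read where they started, within the networks' accuracy. The arm ended clear of everything, with contact force near zero.

In the last check the side camera gave no position for the lever or the seated carousel, so those final readings come from the scene camera alone. The networks also returned a few extra low-quality hits, which I discarded by position.

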